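# Gauge a picture frame, then hold it in the squaring corner

## Robot

A 6-joint arm with a two-finger parallel gripper is mounted at the origin on the work surface. World frame = base frame: x ahead of the robot, y to its left, z up, the work surface at z = 0. Lengths are in m, angles in rad, forces in N, time in s.
With the tool pointing down it reaches from about 0.35 to 0.85 m from the base axis. Payload 8.1 kg.
Tool frame: the origin (TCP) lies at the very end of the fingers, on their centre line; the grasp point (between the pads) lies 19 mm behind it; z points along the fingers, y is the line along which they close (so a half turn about z gives the same grasp; the last joint's range is limited). The gripper opens to 93 mm and grips with 3 to 60 N. Pads are 15 mm wide; open, the fingers measure 128 mm over their backs; the gripper's body (75 mm by 188 mm) begins 65 mm behind the grasp point.
Start: joints at [-1.358, 0.13, 1.488, -0, 1.523, -0.085], TCP at [0.176, -0.574, 0.191] pointing down, gripper open.
Joint ranges: [-2.96, 2.96], [-0.89, 2.26], [0.02, 2.5], [-1.34, 4.48], [0, 2.73], [-2.66, 2.66]. Speed limits (rad/s): [2.39, 2.39, 2.79, 3.14, 3.14, 3.14].

## Interface

Orientations are given as a 3x3 rotation matrix whose columns are the frame's x, y, z axes.
In Python, from bench import * gives the robot as it stands.
- The arm moves only by the shell command python3 -m creep 'ROWS' [FORCE]. ROWS is JSON, a list of rows, each a list of 7 numbers: the shift along the tool's x, y, z as a fraction of full scale, then the turn, a rotation vector about the tool's x, y, z as a fraction of full scale, then the closure, from -1 (fully open) to 1 (shut). A call has 1 to 5 rows; each row is the pose to reach, as a shift and turn from the pose commanded when the call began, along the tool's axes at that moment; what a row does not reach only later rows make up. Full scale, the value 1, is 1 m for a shift and pi/2 rad for a turn. A row lasts 1/8 s, in which the tool goes at most 62.5 mm and 10.7 degrees, less where a joint would pass 70% of its speed; a pose out of reach is approached as far as the arm can. A call with a number of a shift or a turn outside -1 to 1 is refused whole. A call with a gripper value outside its range is refused whole. The fingers move at their own pace and stop on an object; FORCE is the grip in N (left out, the last holds). Time passes only in rows, so rows that repeat a pose let the fingers close. It gives the time, the measured TCP pose, the force, the opening and the grip force at its end, in the units of the state.
- state(): the state, without advancing time (a new reading comes with each control period).
- read_camera(name): name is "side" or "top"; returns a dict with "frame" (400x640x3 uint8, red, green, blue), "intrinsics" (3x3 intrinsics, pixels), "R" (3x3) and "t" (3): a world point X has camera coordinates R X + t. Camera axes: x right, y down, z forward; pixel columns grow to the right and rows downward; lengths in m; the calibration is good to about 2 mm. A picture is of the moment at which its call begins. There is no depth.
- hand_in(): hands the job in; it is judged then, once.
The state is a dict: "t": time; "q": joint angles; "dq": joint speeds; "joint_efforts": joint torques, N m; "eef_pos": TCP position; "ee_rot": TCP orientation; "wrist_force": force on the tool from outside, world axes, zero at the start; "torque": the same for the moment, N m; "width": finger opening in m; "finger_force": force on a finger pad.
Only numpy, scipy, OpenCV 4.12 (cv2) and the standard library are available. Lean on these libraries where they do the work, as an engineer would, in place of code of your own. Each camera call takes 0.05 s, during which the arm holds its last target. There are 200 camera calls.

## Task

Check the little picture frame on the gauge first: push the red knob down until the brass foot rests on the frame, keep it there for about a second so it can be read, then let it spring back up. Then carry the frame to the squaring corner, lay it flat on the board with its sides square to the fences, and press it firmly against both metal fences at once; finish while still holding it pressed there, and leave everything else on the table where it is.

Things in the scene. Friction and masses are not known exactly. Their poses are not given: they have to be found in the camera images.
- frame: Open picture frame of dark wood, brass line on top, no glass or back, 0.15 to 0.31 kg, lying on the gauge's base plate. 130 (x) x 150 (y) x 24 mm high; four rails 18 mm wide, so the opening is 94 x 114 mm and a finger fits into it. Origin: centre of the frame's underside, in the middle of the opening; z up.
- gauge: Fixed gauge, left or right of the robot: aluminium base plate 10 mm thick, 200 (x) x 180 mm; post 103 mm to +x of the origin; blue bridge (72 to 91 mm above the table) reaching back over the frame's +x rail. Origin: on the table under the frame's nominal place (frame within 3 mm in x, 15 mm in y, 0.06 rad). Drawing the frame 40 mm towards the gauge's -x frees it from under the foot.
- gauge_foot (a joint): Reading of the gauge's sprung foot in m: 0 = up at rest, grows as the knob is pushed straight down, 35 mm at most. With the foot down on the 24 mm frame it reads about 0.020. The spring pushes it up with 1 to 4 N (120 N/m) and brings it back to 0 when let go.
- gauge_knob (a point): Centre of the top face of the red knob, 28 mm across and 12 mm high, on the gauge's foot: 136 mm above the table at rest, straight over the foot and 56 mm from the gauge's origin along its +x.
- gauge_pad (a point): Brass foot of the gauge, 12 mm across, under the red knob; the point is the centre of its underside, 54 mm above the table when up, 20 mm above the frame's +x rail.
- jig: Fixed squaring corner: a plywood board 8 mm thick (180 mm in x, 200 mm in y) with two aluminium fences that meet at its +x +y corner. Origin: on the table, straight under where the frame's centre is when the frame sits home with its x and y axes along the board's.
- jig_seat (a point): The point on the board's top (8 mm above the table) where the centre of the frame's underside comes when it sits home with axes parallel.
- fence_x: Aluminium fence bar along the board's y, 180 mm long, 16 mm thick, standing 16 mm above the board (24 mm above the table). Origin on its inner face, 65 mm from the board's origin along +x; it stops the frame moving towards the board's +x.
- fence_y: Aluminium fence bar along the board's x, 150 mm long, 16 mm thick, standing 16 mm above the board. Origin on its inner face, 75 mm from the board's origin along +y; it stops the frame moving towards the board's +y. The frame rubs on both fences (friction coefficient about 0.5 to 0.75).
- spool_white: White ribbon spool, 68 mm across, 87 mm high; a bystander, not to be moved. Origin under its middle.
- spool_purple: Purple ribbon spool, 56 mm across, 32 mm high; a bystander, not to be moved. Origin under its middle.
- mug: White mug, 80 mm across, 75 mm high; a bystander, not to be moved. Origin under its middle.
- tin: Red round tin, 100 mm across, 56 mm high; a bystander, not to be moved. Origin under its middle.
- glue: Yellow glue bottle with red cap, 44 mm across, 115 mm high; a bystander, not to be moved. Origin under its middle.
- screwdriver: Screwdriver lying flat; a bystander, not to be moved. Origin under its middle.
There are look-alikes about, which are no part of the job. What is meant by the frame is not orange, and is the smaller of those in its own colour.

How it is judged:
By the outcome, as a careful person would: the job done as asked, in the order asked, and still so for the second after the job is handed in, while the arm keeps its last pose, push and grip.
It also fails if it takes over 64 s, if anything falls off the work surface, if the arm or the gripper's body presses on something with over 40 N, if the wrist force passes 120 N, or if a joint passes its speed limit or range.

## Working session

There is one attempt and no reset: what is moved stays moved. The work goes in short steps, Python scripts to look and compute and a shell command to move; the robot and the scene stay as the last step left them, time stands still between calls to the robot, and variables do not carry over. Pictures are saved under pics/ and viewed, at most 10 in all, crops included, and the job is handed in when it is done.

```bash
mkdir -p pics; ls; python3 - <<'E'
from bench import *
import cv2,numpy as np
s=state();print(s)
for n in("top","side"):
    c=read_camera(n);cv2.imwrite(f"pics/{n}0.png",cv2.cvtColor(c["frame"],cv2.COLOR_RGB2BGR));print(c["intrinsics"],c["R"],c["t"])
E
```

```text
pics
{'t': 0.0, 'q': array([-1.35839493e+00,  1.31156823e-01,  1.48926429e+00,  1.73237251e-05,
        1.52297971e+00, -8.53641869e-02]), 'dq': array([-0.00059604, -0.00080487,  0.00127418,  0.00105157,  0.00071642,
        0.00043121]), 'joint_efforts': array([-6.23321375e-04, -5.59824729e+01, -4.91771650e+01,  7.69759971e-02,
        3.47435684e-02, -1.93890037e-04]), 'eef_pos': array([ 0.17595107, -0.572986  ,  0.18969831]), 'ee_rot': array([[ 9.55994699e-01,  2.93383713e-01, -3.64261772e-04],
       [ 2.93383889e-01, -9.55993074e-01,  1.77118488e-03],
       [ 1.71405066e-04, -1.80011190e-03, -9.99998365e-01]]), 'wrist_force': array([-0.75863533,  0.47177931,  0.12416075]), 'torque': array([ 0.01333898, -0.00324352, -0.01022638]), 'finger_force': 0.0, 'width': 0.09277045057806435}
[[430.12942133   0.         322.03242494]
 [  0.         430.12942133 202.46268359]
 [  0.           0.           1.        ]] [[-0.00636559 -0.99989752  0.01282334]
 [-0.99920063  0.005854   -0.03954519]
 [ 0.03946607 -0.01306481 -0.9991355 ]] [0.00542814 0.53780179 1.24234398]
[[425.91892568   0.         318.18785908]
 [  0.         425.91892568 196.93796998]
 [  0.           0.           1.        ]] [[-0.97313137 -0.2290884  -0.0231049 ]
 [-0.11890834  0.5859476  -0.80157733]
 [ 0.19717033 -0.77729268 -0.59744452]] [0.54583625 0.16680213 1.17169381]
```

View pics/top0.png

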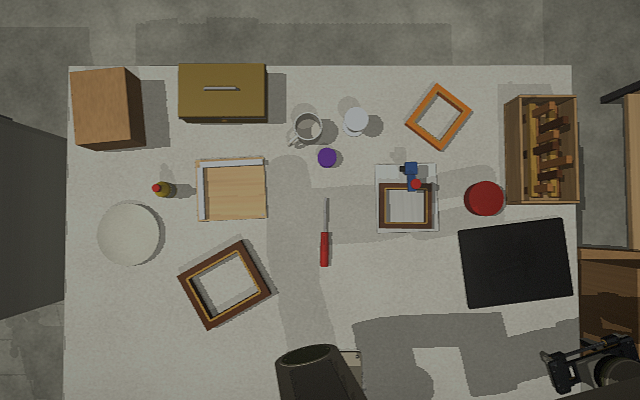

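View pics/side0.png

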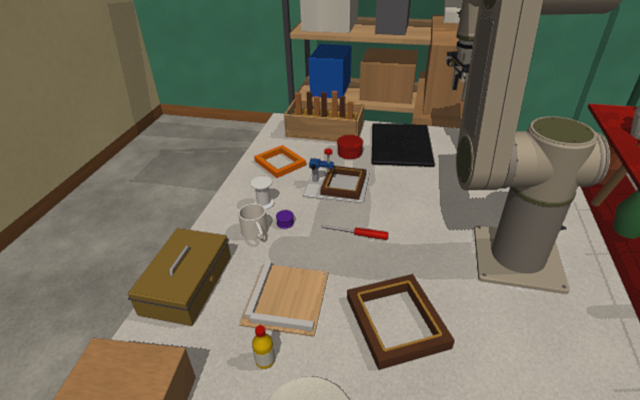

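Candidates: orange frame at top px (438,116), large dark frame at (225,284), and small dark frame on the gauge at (406,205). By the description it is the small dark one. I'll check it in a close crop.

```bash
python3 - <<'E'
import cv2,numpy as np
t=cv2.imread("pics/top0.png");s=cv2.imread("pics/side0.png")
z=lambda im,x,y,w,h:cv2.resize(im[y:y+h,x:x+w],None,fx=4,fy=4,interpolation=cv2.INTER_CUBIC)
a=np.hstack([z(t,370,157,90,80),z(s,295,135,90,80)])
b=np.hstack([z(t,190,153,90,70),z(s,240,262,90,70)])
cv2.imwrite("pics/crop1.png",np.vstack([a,b]))
E
```

```text
(no output)
```

View pics/crop1.png

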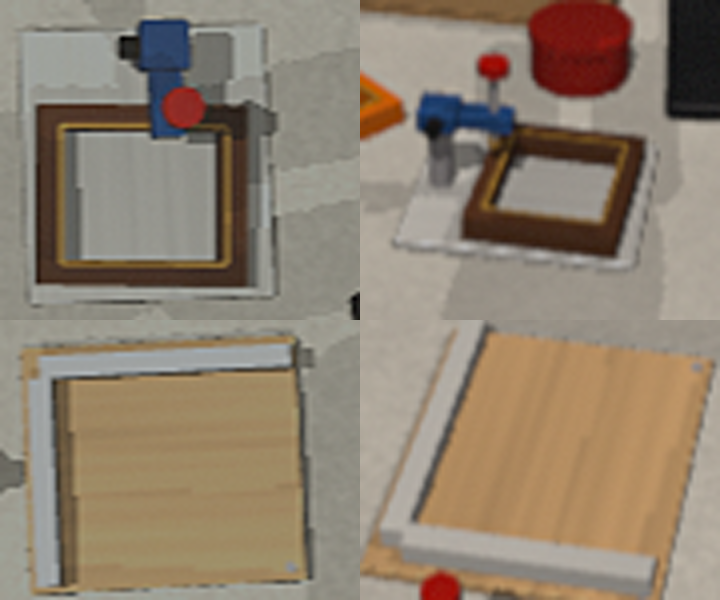

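Top crop: the frame's top face spans mosaic px (37,106) to (247,287) with a thin brass line, and the knob is at (183,107). The two jig fences meet at (53,378), i.e. the +x+y corner towards world +x+y. This confirms the small dark frame under the blue bridge. Next I'll triangulate.

```bash
cat > h.py <<'E'
from bench import *
import numpy as np,cv2
from scipy.optimize import least_squares
C={n:read_camera(n) for n in("top","side")}
def px(n,X):
    c=C[n];p=c["R"]@X+c["t"];p=c["intrinsics"]@p;return p[:2]/p[2]
def ray(n,u,z):
    c=C[n];d=c["R"].T@np.linalg.inv(c["intrinsics"])@[u[0],u[1],1];o=-c["R"].T@c["t"];return o+d*(z-o[2])/d[2]
def tri(a,b):
    r=least_squares(lambda X:np.r_[px("top",X)-a,px("side",X)-b],[.5,0,.05]);return r.x,np.abs(r.fun).max()
OFF={"tg":("top",370,157,0,0),"sg":("side",295,135,360,0),"tj":("top",190,153,0,320),"sj":("side",240,262,360,320)}
def m(k,x,y):
    _,x0,y0,a,b=OFF[k];return np.array([x0+(x-a+.5)/4-.5,y0+(y-b+.5)/4-.5])
E
python3 - <<'E'
from h import *
np.set_printoptions(precision=4,suppress=True)
print("knob",tri(m("tg",183,107),m("sg",493,60)))
print("frame -x-y",tri(m("tg",247,287),m("sg",643,139)) ) 
print("jig inner corner",tri(m("tj",53,378),m("sj",405,527)))
print("jig board -x-y",tri(m("tj",307,578),m("sj",713,360)))
for z in(.034,):
    P=[ray("top",m("tg",*p),z) for p in [(37,106),(247,106),(247,287),(37,284)]];print("frame corners",np.array(P)[:,:2],np.mean(P,0))
    B=[ray("top",m("tg",*p),z) for p in [(58,124),(232,124),(232,268),(57,264)]];print("brass",np.array(B)[:,:2],np.mean(B,0))
G=[ray("top",m("tg",*p),.01) for p in [(20,30),(265,27),(277,296),(30,303)]];print("plate",np.array(G)[:,:2],np.mean(G,0))
F=[ray("top",m("tj",*p),.024) for p in [(53,378),(292,367),(60,585)]];print("fence",np.array(F)[:,:2])
d=F[1]-F[0];e=F[2]-F[0];ya=np.arctan2(d[0],-d[1]);print("yaw",ya,np.arctan2(-e[1],-e[0]))
E
```

```text
knob (array([ 0.5818, -0.2419,  0.1379]), np.float64(0.08530973610669434))
frame -x-y (array([ 0.4621, -0.3101,  0.0328]), np.float64(0.5581723868302788))
jig inner corner (array([0.6432, 0.3467, 0.0189]), np.float64(0.46114426962060406))
jig board -x-y (array([0.4958, 0.1645, 0.0059]), np.float64(0.13695078035513575))
frame corners [[ 0.5915 -0.161 ]
 [ 0.5907 -0.3121]
 [ 0.4609 -0.3099]
 [ 0.464  -0.1595]] [ 0.5268 -0.2356  0.034 ]
brass [[ 0.5784 -0.1759]
 [ 0.5778 -0.3011]
 [ 0.4745 -0.2994]
 [ 0.4782 -0.174 ]] [ 0.5272 -0.2376  0.034 ]
plate [[ 0.6493 -0.1527]
 [ 0.6507 -0.3327]
 [ 0.4536 -0.3382]
 [ 0.4498 -0.1577]] [ 0.5509 -0.2453  0.01  ]
fence [[0.6412 0.345 ]
 [0.6483 0.1731]
 [0.4922 0.3393]]
yaw 0.04155918368113474 0.038088714097528766
```

```bash
python3 -m creep '[[0.05,-0.02,0,0,0,0.05,1],[0.1,-0.04,0,0,0,0.1,1],[0.15,-0.06,0,0,0,0.15,1],[0.2,-0.08,0,0,0,0.2,1],[0.25,-0.1,0,0,0,0.2,1]]' 30
```

```text
t: 0.82
eef_pos: [0.3868, -0.4033, 0.1907]
ee_rot: [[1.0, -0.018, -0.0], [-0.018, -1.0, -0.0], [-0.0, 0.0, -1.0]]
wrist_force: [1.4, -0.6, 0.3]
width: 0.0476
finger_force: 0.0
```

```bash
python3 -m creep '[[0.04,-0.034,0,0,0,0,1],[0.085,-0.073,0,0,0,0,1],[0.13,-0.112,0,0,0,0,1],[0.17,-0.146,0,0,0,0,1],[0.192,-0.165,0,0,0,0,1]]' 30; python3 -m creep '[[0,0,0.02,0,0,0,1],[0,0,0.035,0,0,0,1],[0,0,0.042,0,0,0,1],[0,0,0.042,0,0,0,1]]'; python3 - <<'E'
from bench import *
import cv2,numpy as np
t=read_camera("top")["frame"];s=read_camera("side")["frame"]
z=lambda im,x,y,w,h:cv2.resize(im[y:y+h,x:x+w],None,fx=4,fy=4,interpolation=cv2.INTER_CUBIC)
cv2.imwrite("pics/k1.png",cv2.cvtColor(np.hstack([z(t,370,140,90,100),z(s,290,110,100,100)]),cv2.COLOR_RGB2BGR))
E
```

```text
t: 1.45
eef_pos: [0.582, -0.2404, 0.1903]
ee_rot: [[1.0, -0.014, -0.0], [-0.014, -1.0, 0.001], [-0.0, -0.001, -1.0]]
wrist_force: [0.3, -0.5, 0.4]
width: 0.001
finger_force: 0.0
t: 1.95
eef_pos: [0.5792, -0.2434, 0.1477]
ee_rot: [[1.0, -0.018, -0.002], [-0.018, -1.0, 0.001], [-0.002, -0.001, -1.0]]
wrist_force: [-1.0, 0.1, 0.2]
width: 0.0005
finger_force: 0.0
```

View pics/k1.png

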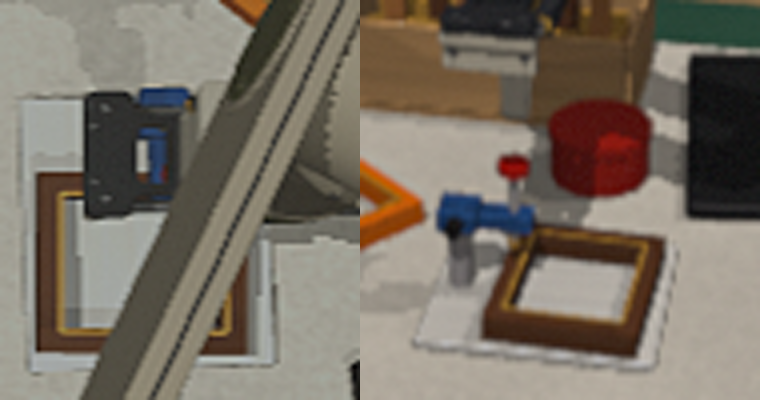

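```bash
python3 - <<'E'
from h import *
p=state()["eef_pos"];print(p,px("side",p),px("top",p),px("side",np.array([.5818,-.2419,.138])))
cv2.imwrite("pics/k2.png",cv2.cvtColor(cv2.resize(C["side"]["frame"][90:190,270:410],None,fx=5,fy=5,interpolation=cv2.INTER_CUBIC),cv2.COLOR_RGB2BGR))
E
```

```text
[ 0.58067021 -0.24340068  0.14971077] [328.35049132 146.27113315] [416.99854615 183.33721801] [327.94749595 149.59164979]
```

View pics/k2.png

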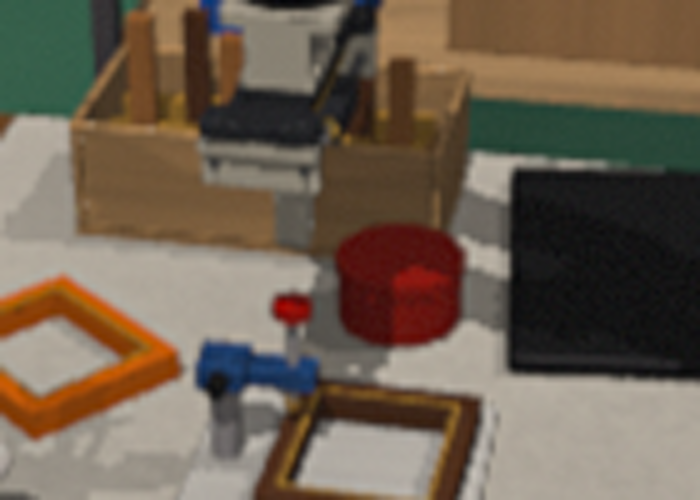

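The picture shows the fingertip over the red knob (crop px 293,300) with no offset, and the frame still in place.

```bash
python3 -m creep '[[0,0,0.012,0,0,0,1],[0,0,0.02,0,0,0,1],[0,0,0.026,0,0,0,1],[0,0,0.026,0,0,0,1]]';python3 -m creep '[[0,0,0.004,0,0,0,1],[0,0,0.004,0,0,0,1]]'
```

```text
t: 2.65
eef_pos: [0.5798, -0.2425, 0.1217]
ee_rot: [[1.0, -0.016, -0.002], [-0.016, -1.0, 0.001], [-0.002, -0.001, -1.0]]
wrist_force: [-0.0, 0.7, 0.2]
width: 0.0005
finger_force: 0.0
t: 2.9
eef_pos: [0.5803, -0.2428, 0.1186]
ee_rot: [[1.0, -0.016, -0.0], [-0.016, -1.0, 0.0], [-0.0, -0.0, -1.0]]
wrist_force: [-0.2, 1.2, 0.2]
width: 0.0009
finger_force: 0.0
```

```bash
python3 - <<'E'
from h import *
p=state();print(p["eef_pos"],p["wrist_force"],px("side",p["eef_pos"]))
cv2.imwrite("pics/k3.png",cv2.cvtColor(cv2.resize(C["side"]["frame"][110:190,290:370],None,fx=7,fy=7,interpolation=cv2.INTER_CUBIC),cv2.COLOR_RGB2BGR))
E
```

```text
[ 0.58048701 -0.24280765  0.11888593] [ 0.05832151  0.76690344 -0.44242713] [328.44972089 154.52626475]
```

View pics/k3.png

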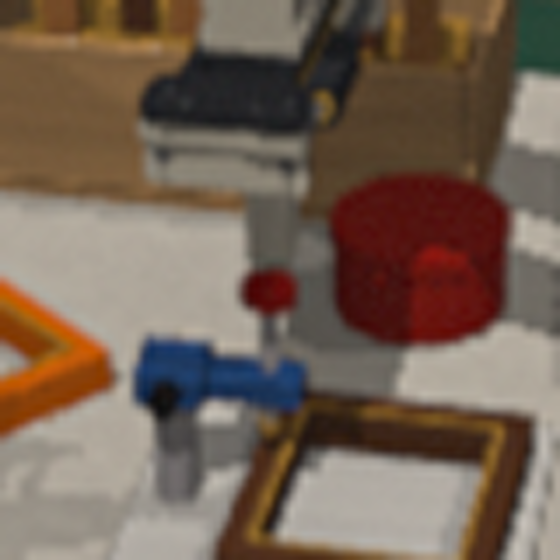

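The side view shows the finger column at crop (273,190-268), ending behind or at the knob (268,290), with the knob apparently not lowered. I'll compare numerically.

```bash
python3 - <<'E'
from h import *
def red(im,n):
    h=cv2.cvtColor(im,cv2.COLOR_RGB2HSV);k=((h[...,0]<6)|(h[...,0]>174))&(h[...,1]>170)&(h[...,2]>60)
    k=k[135:165,315:340];y,x=np.nonzero(k);print(n,x.mean()+315,y.mean()+135,y.min()+135,y.max()+135,x.min()+315,x.max()+315,len(x))
red(cv2.imread("pics/side0.png")[...,::-1].copy(),"rest");red(C["side"]["frame"],"now")
for z in(.136,.124,.116,.104):print(z,px("side",np.array([.581,-.242,z])))
e=state()["eef_pos"]
for d in([-.037,.094,.084],[.037,.094,.084],[.037,-.094,.084],[0,0,.084],[-.01,.0,0],[.01,0,0],[0,0,.03]):print(d,px("side",e+d))
print(px("side",np.array([.596,-.242,.136])),px("side",np.array([.568,-.242,.136])))
a=C["side"]["frame"][128:168:2,322:336];print(a.sum(2)//3)
E
```

```text
rest 332.64406779661016 148.23728813559322 138 154 325 339 59
now 332.27272727272725 148.29090909090908 138 154 325 339 55
0.136 [328.19883297 150.13084866]
0.124 [328.23191067 153.29627723]
0.116 [328.25377493 155.38861657]
0.104 [328.28629383 158.50057044]
[-0.037, 0.094, 0.084] [333.67104369 147.48968557]
[0.037, 0.094, 0.084] [309.68034605 145.13987029]
[0.037, -0.094, 0.084] [323.33923309 117.69990157]
[0, 0, 0.084] [328.19845848 131.71054118]
[-0.01, 0.0, 0] [331.40043975 154.77238242]
[0.01, 0, 0] [325.46675102 154.17014334]
[0, 0, 0.03] [328.34885938 146.53138596]
[323.72428648 149.68584975] [332.0921696  150.51804556]
[[ 64  62  65  67  58  46  39  37  33  35  41  53  56  56]
 [119 124 123 120 113 114 115 115 116 116 113  91  63  60]
 [111 111 110 112 104  88  89  87  81  90  94  83  63  60]
 [126 128 127 127 127 123 113 106  82  73  97 101  64  62]
 [118 122 121 122 129 129 129 130 120 111 134 127  77  64]
 [ 92  87  84  86  83  85  88  87  86  86  89  78  63  63]
 [125 120 114  91  84  84  85  87  91  82  73  58  55  58]
 [160 160 148  98  82  84  85  87  88  86  89  82  80  80]
 [169 170 158 115  84  84  85  87  87  82  93 106 103  95]
 [165 166 156 114  81  81  85  88  88  86  98 104 104 106]
 [166 168 160 123  70  61  52  58  62  79  92  92  91  88]
 [168 156 104  43  29  34  31  39  40  49  68  81  80  81]
 [166 150  90  34  31  34  37  39  36  43  63  82  81  82]
 [162 165 155 129 101  60  43  60  79  73  76  81  83  83]
 [164 165 166 167 154 101  73 106 132  85  79  80  81  82]
 [168 165 166 167 153 100  73  85 101  93  90  82  82  80]
 [127 128 129 134 132 111 107 103  95  99 107 105 102  97]
 [ 55  57  57  61  66  84 101  91  70  64  64  83  99 106]
 [ 66  63  63  64  63  61  62  64  69  71  63  62  92 106]
 [ 56  57  58  51  54  54  54  54  53  55  50  34  39  46]]
```

```bash
cat >> h.py <<'E'
def knob():
    im=C["side"]["frame"][142:170,318:336].astype(int);k=(im[...,0]>1.8*im[...,1])&(im[...,0]>60)&(im[...,0]>1.8*im[...,2]);y,x=np.nonzero(k)
    print("knob px",x.mean()+318,y.mean()+142,y.min()+142,y.max()+142,len(x))
E
cat > k.py <<'E'
from h import *
s=state();knob();print(s["t"],s["eef_pos"],s["wrist_force"])
E
python3 k.py; python3 -m creep '[[0,0,0.005,0,0,0,1],[0,0,0.005,0,0,0,1]]';python3 k.py;python3 -m creep '[[0,0,0.005,0,0,0,1],[0,0,0.005,0,0,0,1]]'; python3 k.py
```

```text
knob px 328.1621621621622 151.16216216216216 148 154 37
3.2 [ 0.58050213 -0.24285901  0.11894609] [-0.49092741 -0.608919   -0.3923225 ]
t: 3.45
eef_pos: [0.58, -0.2426, 0.113]
ee_rot: [[1.0, -0.016, -0.001], [-0.016, -1.0, 0.001], [-0.001, -0.001, -1.0]]
wrist_force: [-0.1, 0.6, -0.4]
width: 0.0004
finger_force: 0.0
knob px 328.1 151.7 150 154 30
3.55 [ 0.58020835 -0.24269179  0.11344028] [-0.84764589 -0.23635427 -0.10396016]
t: 3.8
eef_pos: [0.5802, -0.2427, 0.1083]
ee_rot: [[1.0, -0.016, -0.0], [-0.016, -1.0, 0.0], [-0.0, -0.0, -1.0]]
wrist_force: [-0.6, 0.8, 1.3]
width: 0.0007
finger_force: 0.5
knob px 328.0 152.33333333333334 151 154 21
3.9 [ 0.58033208 -0.24276407  0.10865154] [ 0.75763297 -1.16255531  0.00415578]
```

```bash
python3 -m creep '[[0,0,0.004,0,0,0,1],[0,0,0.004,0,0,0,1]]';python3 k.py;python3 -m creep '[[0,0,0.004,0,0,0,1],[0,0,0.004,0,0,0,1]]'; python3 - <<'E'
from h import *
knob()
z=lambda im,x,y,w,h:cv2.resize(im[y:y+h,x:x+w],None,fx=5,fy=5,interpolation=cv2.INTER_CUBIC)
cv2.imwrite("pics/k4.png",cv2.cvtColor(np.hstack([z(C["top"]["frame"],370,130,75,110),z(C["side"]["frame"],290,80,75,110)]),cv2.COLOR_RGB2BGR))
E
```

```text
t: 4.15
eef_pos: [0.5804, -0.2428, 0.1045]
ee_rot: [[1.0, -0.016, 0.0], [-0.016, -1.0, 0.0], [0.0, -0.0, -1.0]]
wrist_force: [-0.3, 0.5, 1.2]
width: 0.0005
finger_force: 0.7
knob px 328.09090909090907 153.27272727272728 152 155 22
4.25 [ 0.58042852 -0.24280392  0.10478454] [-0.25527714  0.23418291  1.16337279]
t: 4.5
eef_pos: [0.5804, -0.2428, 0.1005]
ee_rot: [[1.0, -0.016, -0.0], [-0.016, -1.0, -0.0], [-0.0, 0.0, -1.0]]
wrist_force: [0.8, 0.1, 1.8]
width: 0.0004
finger_force: 1.0
knob px 328.0 154.33333333333334 153 156 21
```

View pics/k4.png

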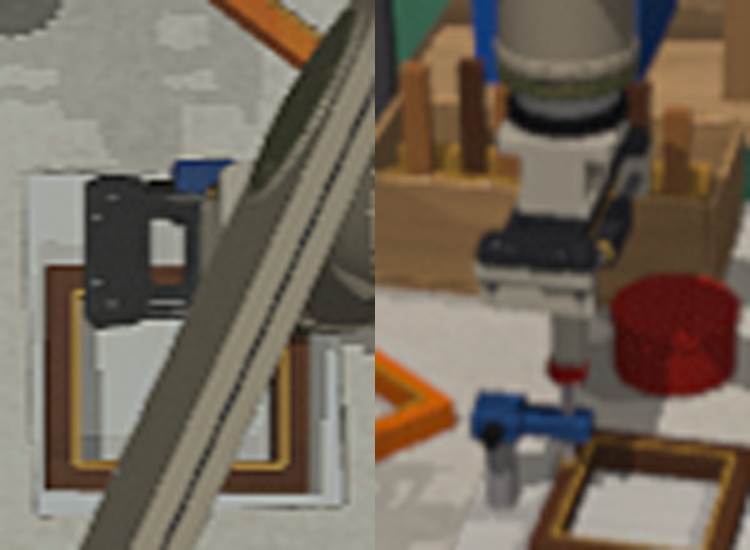

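The view shows the fingertip on the knob (side crop 568,370), with the knob going down and the force rising. The real fingertip is about 27 mm higher than the TCP reading says, so I must carry that offset. Pressing on until the foot meets the frame.

```bash
python3 -m creep '[[0,0,0.004,0,0,0,1],[0,0,0.007,0,0,0,1],[0,0,0.007,0,0,0,1]]';python3 k.py;python3 -m creep '[[0,0,0.003,0,0,0,1],[0,0,0.003,0,0,0,1]]';python3 -m creep '[[0,0,0.002,0,0,0,1],[0,0,0.002,0,0,0,1]]';python3 k.py
```

```text
t: 4.97
eef_pos: [0.5805, -0.2429, 0.0936]
ee_rot: [[1.0, -0.016, 0.0], [-0.016, -1.0, -0.0], [0.0, 0.0, -1.0]]
wrist_force: [0.9, -0.2, 2.5]
width: 0.0004
finger_force: 1.4
knob px 328.0 156.125 154 158 24
5.075 [ 0.5804585  -0.24286444  0.09383888] [ 0.9214203  -0.22411266  2.73251906]
t: 5.32
eef_pos: [0.5804, -0.2428, 0.0905]
ee_rot: [[1.0, -0.016, 0.0], [-0.016, -1.0, -0.0], [0.0, 0.0, -1.0]]
wrist_force: [0.5, -0.1, 3.2]
width: 0.0005
finger_force: 1.5
t: 5.58
eef_pos: [0.5804, -0.2428, 0.0886]
ee_rot: [[1.0, -0.016, 0.0], [-0.016, -1.0, -0.0], [0.0, 0.0, -1.0]]
wrist_force: [0.6, -1.1, 3.0]
width: 0.0005
finger_force: 1.7
knob px 328.0 157.54545454545453 156 159 22
5.675 [ 0.58042833 -0.24281924  0.0887931 ] [ 0.32551947 -0.62574373  2.2461483 ]
```

Not on the frame yet, because there is no force step. I'll continue in small steps.

```bash
python3 -m creep '[[0,0,0.001,0,0,0,1],[0,0,0.001,0,0,0,1]]';python3 -m creep '[[0,0,0.0015,0,0,0,1],[0,0,0.0015,0,0,0,1]]';python3 -m creep '[[0,0,0.0015,0,0,0,1],[0,0,0.0015,0,0,0,1]]'
```

```text
t: 5.92
eef_pos: [0.5805, -0.2428, 0.0884]
ee_rot: [[1.0, -0.016, 0.0], [-0.016, -1.0, -0.0], [0.0, 0.0, -1.0]]
wrist_force: [-1.6, 0.5, 6.8]
width: 0.0005
finger_force: 3.6
t: 6.18
eef_pos: [0.5806, -0.2429, 0.0883]
ee_rot: [[1.0, -0.016, 0.001], [-0.016, -1.0, -0.0], [0.001, 0.0, -1.0]]
wrist_force: [-6.0, 2.9, 16.0]
width: 0.0005
finger_force: 7.8
t: 6.42
eef_pos: [0.5808, -0.243, 0.0882]
ee_rot: [[1.0, -0.016, 0.001], [-0.016, -1.0, -0.001], [0.001, 0.001, -1.0]]
wrist_force: [-10.2, 5.1, 23.2]
width: 0.0004
finger_force: 12.1
```

```bash
python3 -m creep '[[0,0,-0.002,0,0,0,1],[0,0,-0.002,0,0,0,1],[0,0,-0.002,0,0,0,1],[0,0,-0.002,0,0,0,1],[0,0,-0.002,0,0,0,1]]';python3 -m creep '[[0,0,0,0,0,0,1],[0,0,0,0,0,0,1],[0,0,0,0,0,0,1],[0,0,0,0,0,0,1],[0,0,0,0,0,0,1]]'
```

```text
t: 7.05
eef_pos: [0.5806, -0.2429, 0.0883]
ee_rot: [[1.0, -0.016, 0.001], [-0.016, -1.0, -0.0], [0.001, 0.0, -1.0]]
wrist_force: [-4.8, 2.5, 11.4]
width: 0.0005
finger_force: 6.4
t: 7.68
eef_pos: [0.5806, -0.2429, 0.0883]
ee_rot: [[1.0, -0.016, 0.001], [-0.016, -1.0, -0.0], [0.001, 0.0, -1.0]]
wrist_force: [-4.6, 2.0, 12.4]
width: 0.0007
finger_force: 6.4
```

```bash
python3 -m creep '[[0,0,-0.01,0,0,0,1],[0,0,-0.025,0,0,0,1],[0,0,-0.045,0,0,0,1],[0,0,-0.065,0,0,0,1]]';python3 -m creep '[[-0.03,0.03,0,0,0,0,-0.3],[-0.069,0.06,0,0,0,0,-0.3],[-0.069,0.06,0,0,0,0,-0.3],[-0.069,0.06,0,0,0,0,-0.3]]'; python3 - <<'E'
from h import *
print(state()["eef_pos"],px("side",state()["eef_pos"]),px("top",state()["eef_pos"]))
k=cv2.imread("pics/side0.png");
z=lambda im,x,y,w,h:cv2.resize(im[y:y+h,x:x+w],None,fx=5,fy=5,interpolation=cv2.INTER_CUBIC)
cv2.imwrite("pics/g1.png",cv2.cvtColor(np.hstack([z(C["top"]["frame"],370,145,75,100),z(C["side"]["frame"],300,110,80,100)]),cv2.COLOR_RGB2BGR))
E
```

```text
t: 8.18
eef_pos: [0.5804, -0.2427, 0.1532]
ee_rot: [[1.0, -0.016, -0.0], [-0.016, -1.0, -0.0], [-0.0, 0.0, -1.0]]
wrist_force: [0.1, -0.1, 0.4]
width: 0.0006
finger_force: 0.0
t: 8.68
eef_pos: [0.5108, -0.3018, 0.1527]
ee_rot: [[1.0, -0.017, 0.001], [-0.017, -1.0, -0.0], [0.001, 0.0, -1.0]]
wrist_force: [0.7, -0.1, -1.1]
width: 0.036
finger_force: 0.0
[ 0.51119221 -0.30118005  0.15224099] [352.44417848 139.02348207] [439.86673812 209.88715087]
```

View pics/g1.png

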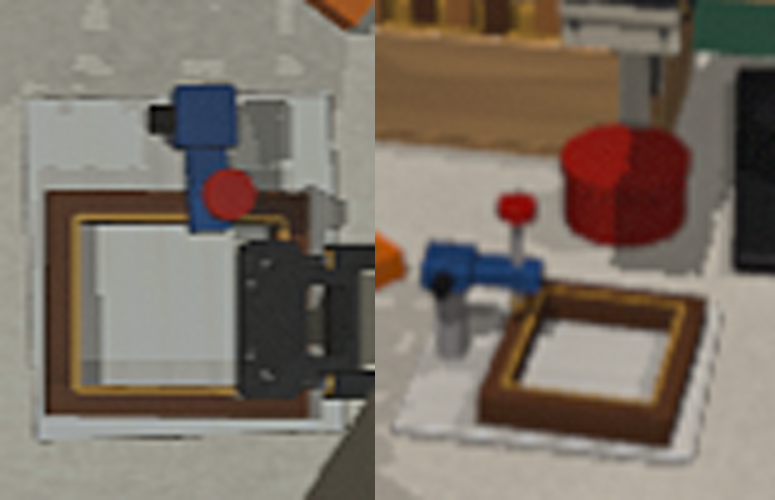

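The picture shows the gripper centred over the -y rail (top crop 310,320). Finger x,y matches the reading, only z is offset, and the frame hasn't moved. Descending.

```bash
python3 -m creep '[[0,0,0.04,0,0,0,-0.3],[0,0,0.09,0,0,0,-0.3],[0,0,0.13,0,0,0,-0.3],[0,0,0.15,0,0,0,-0.3],[0,0,0.15,0,0,0,-0.3]]';python3 -m creep '[[0,0,0.005,0,0,0,-0.3],[0,0,0.01,0,0,0,-0.3],[0,0,0.01,0,0,0,-0.3]]'; python3 -m creep '[[0,0,0.003,0,0,0,-0.3],[0,0,0.003,0,0,0,-0.3]]'
```

```text
t: 9.4
eef_pos: [0.5099, -0.3006, 0.0005]
ee_rot: [[1.0, -0.016, -0.002], [-0.016, -1.0, 0.002], [-0.002, -0.002, -1.0]]
wrist_force: [0.0, -0.7, -0.2]
width: 0.0607
finger_force: 0.0
t: 9.78
eef_pos: [0.5107, -0.3019, -0.0078]
ee_rot: [[1.0, -0.016, 0.001], [-0.016, -1.0, -0.0], [0.001, 0.0, -1.0]]
wrist_force: [0.9, -0.4, -0.4]
width: 0.0605
finger_force: 0.0
t: 10.02
eef_pos: [0.5103, -0.3016, -0.0114]
ee_rot: [[1.0, -0.016, -0.0], [-0.016, -1.0, 0.0], [-0.0, -0.0, -1.0]]
wrist_force: [-0.7, -0.1, 0.1]
width: 0.0606
finger_force: 0.0
```

```bash
python3 -m creep '[[0,0,0.002,0,0,0,0.3],[0,0,0.002,0,0,0,0.5],[0,0,0.002,0,0,0,0.7],[0,0,0.002,0,0,0,1],[0,0,0.002,0,0,0,1]]' 20; python3 -m creep '[[0,0,0,0,0,0,1],[0,0,0,0,0,0,1],[0,0,0,0,0,0,1]]' 50
```

```text
t: 10.65
eef_pos: [0.5105, -0.3018, -0.0132]
ee_rot: [[1.0, -0.016, 0.0], [-0.016, -1.0, -0.0], [0.0, 0.0, -1.0]]
wrist_force: [0.0, -0.3, 0.2]
width: 0.0175
finger_force: 20.0
t: 11.02
eef_pos: [0.5105, -0.3018, -0.0132]
ee_rot: [[1.0, -0.016, 0.0], [-0.016, -1.0, -0.0], [0.0, 0.0, -1.0]]
wrist_force: [-0.6, -1.0, 0.7]
width: 0.0178
finger_force: 50.0
```

```bash
python3 -m creep '[[0,0,-0.003,0,0,0,1],[-0.02,0.001,-0.003,0,0,0,1],[-0.045,0.002,-0.003,0,0,0,1],[-0.06,0.0025,-0.003,0,0,0,1],[-0.06,0.0025,-0.003,0,0,0,1]]'; python3 -m creep '[[0,0,-0.02,0,0,0,1],[0,0,-0.05,0,0,0,1],[0,0,-0.09,0,0,0,1],[0,0,-0.11,0,0,0,1],[0,0,-0.11,0,0,0,1]]'; python3 - <<'E'
from h import *
z=lambda im,x,y,w,h:cv2.resize(im[y:y+h,x:x+w],None,fx=3,fy=3,interpolation=cv2.INTER_CUBIC)
cv2.imwrite("pics/g2.png",cv2.cvtColor(np.hstack([z(C["top"]["frame"],365,140,100,140),z(C["side"]["frame"],290,70,140,140)]),cv2.COLOR_RGB2BGR))
E
```

```text
t: 11.65
eef_pos: [0.4496, -0.3031, -0.0104]
ee_rot: [[1.0, -0.017, -0.0], [-0.017, -1.0, 0.0], [-0.0, -0.0, -1.0]]
wrist_force: [0.2, 0.4, -2.7]
width: 0.0176
finger_force: 50.0
t: 12.28
eef_pos: [0.4525, -0.3043, 0.1022]
ee_rot: [[1.0, -0.016, 0.004], [-0.016, -1.0, -0.003], [0.004, 0.003, -1.0]]
wrist_force: [0.9, -0.1, -3.6]
width: 0.0176
finger_force: 50.0
```

View pics/g2.png

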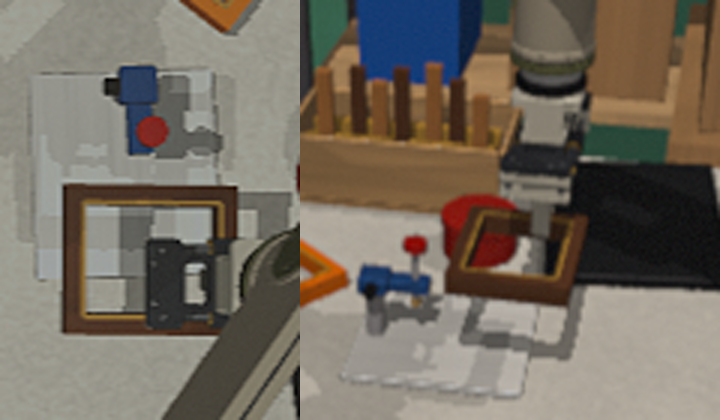

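The frame is held level, off the gauge, with the gauge's foot back up (side crop knob 415,243). Carrying on to the jig.

```bash
python3 -m creep '[[0.006,-0.03,-0.004,0,0,0,1],[0.016,-0.08,-0.005,0,0,0,1],[0.028,-0.14,-0.005,0,0,0,1],[0.039,-0.2,-0.005,0,0,0,1],[0.049,-0.25,-0.005,0,0,0,1]]'; python3 -m creep '[[0.01,-0.05,0,0,0,-0.01,1],[0.02,-0.1,0,0,0,-0.02,1],[0.03,-0.155,0,0,0,-0.036,1],[0.042,-0.21,0,0,0,-0.036,1],[0.0485,-0.249,0,0,0,-0.036,1]]';  python3 -m creep '[[0,0,0,0,0,0,1],[0,0,0,0,0,0,1]]'
```

```text
t: 13.0
eef_pos: [0.5025, -0.0515, 0.1028]
ee_rot: [[1.0, -0.016, -0.003], [-0.016, -1.0, 0.001], [-0.003, -0.001, -1.0]]
wrist_force: [0.5, -0.5, -2.3]
width: 0.0178
finger_force: 50.0
t: 13.62
eef_pos: [0.5549, 0.1965, 0.1024]
ee_rot: [[0.999, 0.041, -0.003], [0.041, -0.999, -0.0], [-0.003, 0.0, -1.0]]
wrist_force: [-0.1, -0.9, -3.2]
width: 0.0176
finger_force: 50.0
t: 13.88
eef_pos: [0.5549, 0.1936, 0.1029]
ee_rot: [[0.999, 0.041, -0.003], [0.041, -0.999, -0.001], [-0.003, 0.001, -1.0]]
wrist_force: [0.7, 0.0, -2.5]
width: 0.0177
finger_force: 50.0
```

```bash
python3 -m creep '[[0,0,0.03,0,0,0,1],[0,0,0.065,0,0,0,1],[0,0,0.09,0,0,0,1],[0,0,0.105,0,0,0,1],[0,0,0.105,0,0,0,1]]';  python3 -m creep '[[0,0,0.005,0,0,0,1],[0,0,0.01,0,0,0,1],[0,0,0.01,0,0,0,1]]'
```

```text
t: 14.5
eef_pos: [0.5549, 0.193, -0.0016]
ee_rot: [[0.999, 0.039, -0.003], [0.039, -0.999, -0.001], [-0.003, 0.001, -1.0]]
wrist_force: [-1.3, -0.5, -2.9]
width: 0.0176
finger_force: 50.0
t: 14.88
eef_pos: [0.556, 0.1942, -0.0102]
ee_rot: [[0.999, 0.04, -0.0], [0.04, -0.999, -0.0], [-0.0, 0.0, -1.0]]
wrist_force: [-0.3, 0.2, -2.6]
width: 0.0177
finger_force: 50.0
```

```bash
python3 -m creep '[[0,0,0.003,0,0,0,1],[0,0,0.003,0,0,0,1]]';  python3 -m creep '[[0,0,0.0015,0,0,0,1],[0,0,0.0015,0,0,0,1]]'; python3 -m creep '[[0,0,0.0015,0,0,0,1],[0,0,0.0015,0,0,0,1]]'
```

```text
t: 15.12
eef_pos: [0.5559, 0.1942, -0.0134]
ee_rot: [[0.999, 0.04, -0.0], [0.04, -0.999, -0.0], [-0.0, 0.0, -1.0]]
wrist_force: [-0.0, 0.2, -2.6]
width: 0.0177
finger_force: 50.0
t: 15.38
eef_pos: [0.556, 0.1942, -0.0148]
ee_rot: [[0.999, 0.04, -0.0], [0.04, -0.999, 0.0], [-0.0, -0.0, -1.0]]
wrist_force: [-0.4, 0.2, -3.0]
width: 0.0177
finger_force: 50.0
t: 15.62
eef_pos: [0.5563, 0.1942, -0.0152]
ee_rot: [[0.999, 0.04, 0.0], [0.04, -0.999, 0.0], [0.0, -0.0, -1.0]]
wrist_force: [-5.1, -2.2, 5.9]
width: 0.018
finger_force: 50.0
```

The frame is down on the board at exactly the predicted height. Now sliding towards fence_x.

```bash
python3 -m creep '[[0.003,0,-0.0007,0,0,0,1],[0.006,0,-0.0007,0,0,0,1],[0.006,0,-0.0007,0,0,0,1]]';  python3 -m creep '[[0.002,0,0,0,0,0,1],[0.002,0,0,0,0,0,1]]'; python3 -m creep '[[0.001,0,0,0,0,0,1],[0.002,0,0,0,0,0,1],[0.002,0,0,0,0,0,1]]'
```

```text
t: 16.0
eef_pos: [0.5628, 0.1946, -0.0152]
ee_rot: [[0.999, 0.04, 0.001], [0.04, -0.999, 0.0], [0.001, -0.0, -1.0]]
wrist_force: [0.0, 0.1, 1.9]
width: 0.0173
finger_force: 50.0
t: 16.25
eef_pos: [0.5643, 0.1946, -0.0152]
ee_rot: [[0.999, 0.04, 0.0], [0.04, -0.999, 0.0], [0.0, -0.0, -1.0]]
wrist_force: [-2.7, 0.2, 5.5]
width: 0.0176
finger_force: 50.0
t: 16.62
eef_pos: [0.5661, 0.1947, -0.0152]
ee_rot: [[0.999, 0.04, 0.0], [0.04, -0.999, 0.0], [0.0, -0.0, -1.0]]
wrist_force: [-3.0, -0.5, 5.3]
width: 0.0175
finger_force: 50.0
```

```bash
python3 -m creep '[[0.0015,0,0,0,0,0,1],[0.0015,0,0,0,0,0,1]]';  python3 -m creep '[[0.0015,0,0,0,0,0,1],[0.0015,0,0,0,0,0,1]]'; python3 -m creep '[[0.0015,0,0,0,0,0,1],[0.0015,0,0,0,0,0,1]]'
```

```text
t: 16.88
eef_pos: [0.5675, 0.1948, -0.0152]
ee_rot: [[0.999, 0.04, -0.0], [0.04, -0.999, 0.0], [-0.0, -0.0, -1.0]]
wrist_force: [-3.8, -0.7, 6.2]
width: 0.0176
finger_force: 50.0
t: 17.12
eef_pos: [0.5675, 0.1947, -0.0152]
ee_rot: [[0.999, 0.041, -0.003], [0.041, -0.999, -0.0], [-0.003, 0.0, -1.0]]
wrist_force: [-11.4, -1.1, 12.7]
width: 0.0175
finger_force: 50.0
t: 17.38
eef_pos: [0.5674, 0.1947, -0.0152]
ee_rot: [[0.999, 0.041, -0.006], [0.041, -0.999, -0.001], [-0.006, 0.001, -1.0]]
wrist_force: [-18.6, -2.2, 20.4]
width: 0.018
finger_force: 50.0
```

```bash
python3 -m creep '[[-0.002,-0.002,-0.001,0,0,0,1],[-0.002,-0.005,-0.001,0,0,0,1],[-0.002,-0.005,-0.001,0,0,0,1]]';  python3 -m creep '[[0,-0.0015,0,0,0,0,1],[0,-0.0015,0,0,0,0,1]]'; python3 -m creep '[[0,-0.0015,0,0,0,0,1],[0,-0.0015,0,0,0,0,1]]'; python3 -c "
from bench import *
print(state()['torque'],state()['ee_rot'][:2,:2])"
```

```text
t: 17.75
eef_pos: [0.5673, 0.1992, -0.0152]
ee_rot: [[0.999, 0.04, -0.002], [0.04, -0.999, -0.001], [-0.002, 0.001, -1.0]]
wrist_force: [-4.9, -2.9, 2.9]
width: 0.0178
finger_force: 50.0
t: 18.0
eef_pos: [0.5672, 0.2002, -0.0152]
ee_rot: [[0.999, 0.04, -0.002], [0.04, -0.999, -0.002], [-0.002, 0.002, -1.0]]
wrist_force: [-5.2, -4.2, 3.4]
width: 0.0179
finger_force: 50.0
t: 18.25
eef_pos: [0.5672, 0.2016, -0.0152]
ee_rot: [[0.999, 0.04, -0.002], [0.04, -0.999, -0.002], [-0.002, 0.002, -1.0]]
wrist_force: [-6.2, -5.8, 2.9]
width: 0.0174
finger_force: 50.0
[-0.83119795  0.93018144  0.2134533 ] [[ 0.99918789  0.04022477]
 [ 0.04022056 -0.99918918]]
```

```bash
python3 -m creep '[[0,-0.0015,0,0,0,0,1],[0,-0.0015,0,0,0,0,1]]'; python3 -m creep '[[0,-0.0015,0,0,0,0,1],[0,-0.0015,0,0,0,0,1]]';  python3 -m creep '[[0,-0.0015,0,0,0,0,1],[0,-0.0015,0,0,0,0,1]]'; python3 -c "
from bench import *
print(state()['torque'],state()['ee_rot'][:2,:2])"
```

```text
t: 18.5
eef_pos: [0.5671, 0.202, -0.0152]
ee_rot: [[0.999, 0.04, -0.003], [0.04, -0.999, -0.003], [-0.003, 0.003, -1.0]]
wrist_force: [-6.6, -11.3, 5.5]
width: 0.0175
finger_force: 50.1
t: 18.75
eef_pos: [0.5671, 0.2019, -0.0152]
ee_rot: [[0.999, 0.04, -0.003], [0.04, -0.999, -0.005], [-0.003, 0.005, -1.0]]
wrist_force: [-6.7, -17.5, 6.5]
width: 0.0173
finger_force: 50.1
t: 19.0
eef_pos: [0.5671, 0.2019, -0.0152]
ee_rot: [[0.999, 0.039, -0.003], [0.039, -0.999, -0.008], [-0.004, 0.007, -1.0]]
wrist_force: [-7.3, -24.6, 9.0]
width: 0.0175
finger_force: 50.1
[-3.70688437  1.16590893  0.22363155] [[ 0.99922078  0.03933709]
 [ 0.03931174 -0.99919828]]
```

```bash
python3 -m creep '[[0.001,0.0005,0,0.003,0.002,0,1],[0.002,0.0005,0,0.006,0.004,0,1],[0.002,0.0005,0,0.006,0.004,0,1]]'; python3 - <<'E'
from h import *
s=state();print(s['wrist_force'],s['torque'],s['ee_rot'],s['eef_pos'])
z=lambda im,x,y,w,h:cv2.resize(im[y:y+h,x:x+w],None,fx=4,fy=4,interpolation=cv2.INTER_CUBIC)
cv2.imwrite("pics/e1.png",cv2.cvtColor(np.hstack([z(C["top"]["frame"],185,145,100,90),z(C["side"]["frame"],238,250,100,90)]),cv2.COLOR_RGB2BGR))
E
```

```text
t: 19.38
eef_pos: [0.5673, 0.2023, -0.0152]
ee_rot: [[0.999, 0.04, -0.001], [0.04, -0.999, 0.003], [-0.001, -0.003, -1.0]]
wrist_force: [-15.6, -19.7, 16.6]
width: 0.018
finger_force: 50.1
[-15.64403629 -20.83160918  15.83116913] [-3.79470481  2.71780599  0.29682689] [[ 9.99207495e-01  3.97982878e-02 -6.91183458e-04]
 [ 3.98000333e-02 -9.99203941e-01  2.72803420e-03]
 [-5.82062145e-04 -2.75338134e-03 -9.99996040e-01]] [ 0.56725449  0.20225396 -0.01525318]
```

View pics/e1.png

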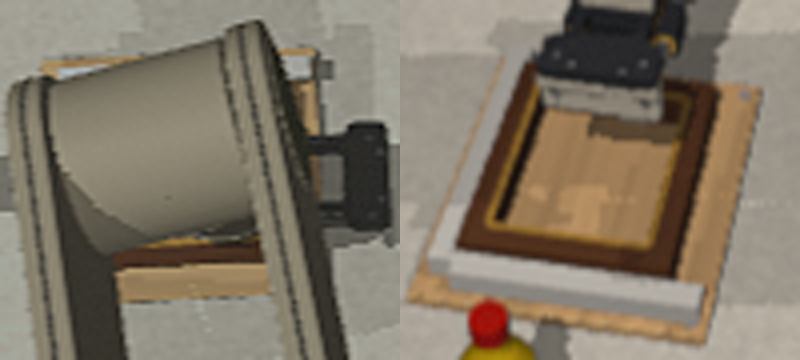

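The last view shows the frame lying flat in the corner, with its edges along both bars (fence_y from crop 455,245 to 700,285, fence_x along 460-530). I'll trim the small tilt, settle and hand in.

```bash
python3 -m creep '[[0,0,0,-0.0015,0,0,1],[0,0,0,-0.0015,0,0,1],[0,0,0,-0.0015,0,0,1],[0,0,0,-0.0015,0,0,1]]' && python3 -c "
from bench import *
print(state()['torque'],hand_in())"
```

```text
t: 19.98
eef_pos: [0.5673, 0.2022, -0.0152]
ee_rot: [[0.999, 0.04, -0.001], [0.04, -0.999, 0.0], [-0.001, -0.0, -1.0]]
wrist_force: [-15.6, -20.9, 16.3]
width: 0.0172
finger_force: 50.1
the job is handed in; nothing more can be done
[-3.7274013   2.6752746   0.21189837] None
```

I gauged the frame by holding the foot on it for about 1.75 s and letting it spring back, then carried it to the squaring corner and handed in at about 20 s, still pressing it flat against both fences with roughly 16 N towards fence_x and 21 N towards fence_y; no verdict came back.

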